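# Open the sliding-lid parts case and kit its loose bicycle parts

## Task

Open the parts case: lift the handle end of its clear lid over the orange end lip, slide the lid out of its grooves and lay it flat, handle up, on the bench. Then slide the loose sprocket and the loose pedal across the blue liner, without picking them up off it, into the cut-out of their own outline until each has dropped fully home. Leave the crank arm in its cut-out and the spanner, screwdriver, lock ring and grease pot around it where they are, and let go of everything.

Things in the scene. Friction and masses are not known exactly. Their poses are not given: they have to be found in the camera images.
- case: Grey case fixed to the bench, 274 (x) x 346 (y) x 57 mm high. Origin: centre of its underside; y along its length, z up. Its blue liner (flat top 20 mm above the bench, x -120..120, y -165..165 mm) has three yellow-floored cut-outs 10 mm deep with 2 mm chamfered rims. The front strip of the liner, x -120..-5 mm, is plain; there the sprocket and the pedal lie loose.
- end_lip (a point): Middle of the top of the orange lip, 6 mm thick, that closes the case's -y end: 44 mm above the bench, 6 mm above the underside of the closed lid. The other end has a wall 57 mm high. The lid leaves over the lip, towards the case's -y.
- groove (a point): Middle of the ledge of the lid groove on the case's +x side (the -x side is alike), 38 mm above the bench. Ledges reach from |x| 120 to 129 mm, then a side wall 57 mm high. A cap, 52 to 57 mm above the bench, covers the ledge for y -30..173 mm only; towards the lip the groove is open above.
- lid_handle (a point): Centre of the black bar handle on the clear lid: 70 mm along x, 12 mm thick along y, 30 mm tall, on the lid's upper face. Lid 252 (x) x 324 (y) x 4 mm, 0.22 to 0.34 kg. Closed, it lies on the ledges, 57 mm above the bench to this point, with 3 mm side play and 10 mm free height under the caps: raise the handle end 8 to 14 mm, then it pulls out freely.
- lid_centre (a point): Centre of the underside of the lid (135 mm from the handle, which stands towards the lip, and 19 mm below the handle's centre). z up when the handle is up; height 0 when the lid lies on the bench.
- lid_end (a point): Middle of the lower edge of the lid's handle end, 162 mm from lid_centre towards -y; behind the lip when closed.
- sprocket_centre (a point): Centre (half-way up) of the loose steel sprocket: a disc 64 mm in diameter and 14 mm thick, about 0.11 kg, lying flat on the liner's front strip.
- pedal_centre (a point): Centre (half-way up) of the loose black and red platform pedal: a plate 52 (x) x 76 (y) x 14 mm with 8 mm bevelled corners, about 0.16 kg, lying flat on the liner's front strip, its long axis y within some 0.3 rad of the case's y. Either way round fits. Sprocket and pedal may each lie before the other's cut-out.
- crank_centre (a point): Centre (half-way up) of the aluminium crank arm, a bar 26 (x) x 170 (y) x 14 mm that already lies home in its cut-out along the back (+x) of the liner. Leave it there.
- sprocket_cutout (a point): Centre of the round cut-out for the sprocket, 70 mm in diameter, at liner height (20 mm above the bench). Axes as the case. A part that is home has its centre 3 mm below this point and stands 4 mm proud of the liner.
- pedal_cutout (a point): Centre of the rectangular cut-out for the pedal, 58 (x) x 82 (y) mm, at liner height. Axes as the case. A part that is home has its centre 3 mm below this point.
- crank_cutout (a point): Centre of the crank arm's cut-out, 32 (x) x 176 (y) mm, at liner height.
- spanner: Steel spanner, 170 mm long, lying flat; a bystander, leave it alone. Origin at its underside.
- driver: Screwdriver, 190 mm long, lying flat; a bystander, leave it alone. Origin at its underside.
- lockring: Dark steel lock ring, 48 mm across, 12 mm high; a bystander, leave it alone. Origin at its underside.
- grease: White grease pot with a red cap, 60 mm across, 60 mm high; a bystander, leave it alone. Origin at its underside.

How it is judged:
By the outcome, as a careful person would: the job done as asked, in the order asked, and still so for the second after the job is handed in, with the robot touching nothing.
It also fails if it takes over 72 s, if anything falls off the work surface, if the arm or the gripper's body presses on something with over 40 N, if the wrist force passes 120 N, or if a joint passes its speed limit or range.

## Robot

A 6-joint arm with a two-finger parallel gripper is mounted at the origin on the work surface. World frame = base frame: x ahead of the robot, y to its left, z up, the work surface at z = 0. Lengths are in mm, angles in rad, forces in N, time in s.
With the tool pointing down it reaches from about 275 to 750 mm from the base axis. Payload 10.2 kg.
Tool frame: the origin (TCP) lies at the very end of the fingers, on their centre line; the grasp point (between the pads) lies 19 mm behind it; z points along the fingers, y is the line along which they close (so a half turn about z gives the same grasp; the last joint's range is limited). The gripper opens to 85 mm and grips with 20 to 120 N. Pads are 22 mm wide; open, the fingers measure 114 mm over their backs; the gripper's body (76 mm by 85 mm) begins 54 mm behind the grasp point. The pads swing forward as they close: fully open they stand 13 mm farther back than shut.
Start: joints at [-1.392, 0.313, 1.498, -0, 1.331, -0.223], TCP at [205.303, -483.2, 231.294] pointing down, gripper open.
Joint ranges: [-2.94, 2.94], [-0.97, 2.17], [0.19, 2.56], [-1.23, 4.37], [0.02, 3.11], [-2.88, 2.88]. Speed limits (rad/s): [2.39, 2.39, 3.01, 3.14, 3.14, 3.14].

## Interface

Orientations are given as a unit quaternion [w, x, y, z].
In Python, from rig import ctrl, optics gives the robot as it stands. The module is installed in compiled form; this text tells all that it offers.
- The arm moves only by the shell command python3 -m handwheel 'ROWS' [FORCE]. ROWS is JSON, a list that holds one entry, the list of rows, each a list of 5 numbers: the gripper command: -1 is fully open, 1 is shut, values between are in proportion, then the shift along the world's x, y, z in units of 50 mm (1.0 is 50 mm), then the turn about the world's z in units of 8 degrees (1.0 is 8 degrees). In form: [[[gripper, tx, ty, tz, twist], ...]]. A call has 1 to 10 rows; each row shifts and turns the commanded pose from where the row before left it; what a row does not reach is not made up. A row lasts 1/10 s, in which the tool goes at most 50 mm and 8.59 degrees, less where a joint would pass 70% of its speed; a pose out of reach is approached as far as the arm can. A call is refused whole if a number of a shift passes 1 or a number of a turn 1, either way. A call with a gripper value outside its range is refused whole. The fingers move at their own pace and stop on an object; FORCE is the grip in N (left out, the last holds). Time passes only in rows, so rows that do not move let the fingers close. It gives the time, the measured TCP pose, the force, the opening and the grip force at its end, in the units of the state.
- ctrl.sense(): the state, without advancing time (a new reading comes with each control period).
- optics.capture(name): name is "scene" or "top" or "wrist"; returns a dict with "img" (400x640x3 uint8, blue, green, red), "K" (3x3 intrinsics, pixels), "R" (3x3) and "t" (3): a world point X has camera coordinates R X + t. Camera axes: x right, y down, z forward; pixel columns grow to the right and rows downward; lengths in mm; the calibration is good to about 2 mm. A picture is of the moment at which its call begins. There is no depth.
- ctrl.finish_job(): hands the job in; it is judged then, once.
The state is a dict: "time_s": time; "joints": joint angles; "dq": joint speeds; "tau": joint torques, N m; "eef_pos": TCP position; "ee_rot": TCP orientation; "force": force on the tool from outside, world axes, zero at the start; "wrist_torque": the same for the moment, N m; "grip_width": opening from 0.0 (shut) to 1.0 (fully open); "grip_force": force on a finger pad.
Only numpy, scipy, OpenCV 4.12 (cv2) and the standard library are available. Lean on these libraries where they do the work, as an engineer would, in place of code of your own. Each camera call takes 0.05 s, during which the arm holds its last target. There are 200 camera calls.

## Working session

There is one attempt and no reset: what is moved stays moved. The work goes in short steps, Python scripts to look and compute and a shell command to move; the robot and the scene stay as the last step left them, time stands still between calls to the robot, and variables do not carry over. Pictures are saved under pics/ and viewed, at most 11 in all, crops included, and the job is handed in when it is done.

```bash
mkdir -p pics; cat > h.py <<'E'
import numpy as np,cv2
from rig import ctrl,optics
def ray(c,u,v,z):
    K,R,t=[np.array(c[k],float) for k in('K','R','t')]
    o=-R.T@t; d=R.T@np.linalg.inv(K)@[u,v,1]
    return o+d*(z-o[2])/d[2]
def proj(c,X):
    K,R,t=[np.array(c[k],float) for k in('K','R','t')]
    p=K@(R@np.array(X,float)+t); return p[:2]/p[2]
E
python3 - <<'E'
from h import *
for n in('top','scene'):
    c=optics.capture(n); cv2.imwrite(f'pics/{n}0.png',c['img']); print(n,np.round(-np.array(c['R']).T@c['t']),np.array(c['R']).round(2).tolist())
s=ctrl.sense();print(s['time_s'],s['ee_rot'],s['force'])
E
```

```text
top [ 361.   38. 1144.] [[0.02, -1.0, 0.02], [-0.99, -0.03, -0.13], [0.13, -0.02, -0.99]]
scene [904. 686. 963.] [[-0.83, 0.56, -0.02], [0.43, 0.62, -0.66], [-0.36, -0.55, -0.75]]
0.1 [-5.75482898e-04  9.79884972e-01  1.99562299e-01 -2.51735135e-06] [ 0.95713006 -0.78094468  0.09960751]
```

View pics/top0.png

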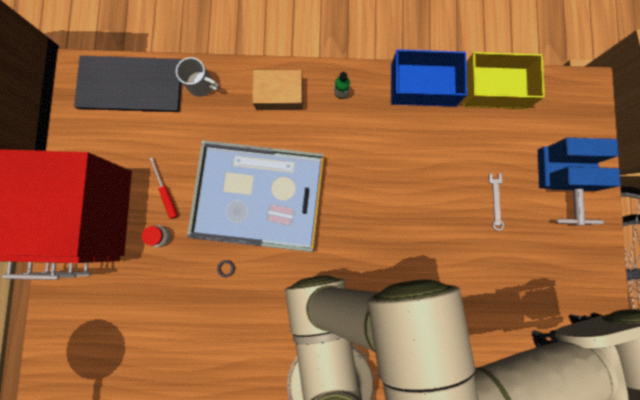

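View pics/scene0.png

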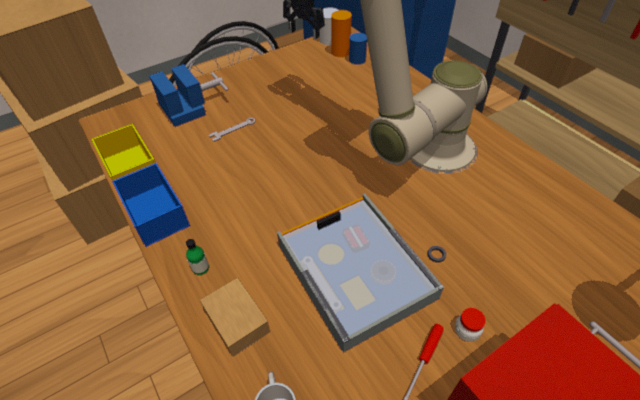

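The top view shows the case at u 190–325, v 142–250. The handle is at (306,200), on the right (-y) side. The sprocket (236,211) and pedal (280,214) each lie in front of the other's cut-out: the pedal's is at (238,183), the sprocket's at (283,188). The spanner is at (497,200), and the bench between it and the case is free.

```bash
python3 - <<'E'
from h import *
T=optics.capture('top');S=optics.capture('scene')
def blobs(c,m,amin,roi):
    M=np.zeros(m.shape,np.uint8);u0,u1,v0,v1=roi;M[v0:v1,u0:u1]=m[v0:v1,u0:u1]
    for k in cv2.findContours(M,cv2.RETR_EXTERNAL,cv2.CHAIN_APPROX_NONE)[0]:
        if cv2.contourArea(k)>amin: yield k
g=T['img'].max(2)
for k in blobs(T,g<60,30,(290,320,170,235)):
    r=cv2.minAreaRect(k);p=cv2.boxPoints(r);print('handle px',r)
    print([ray(T,*q,72).round() for q in p], ray(T,*r[0],72))
g=S['img'].max(2)
for k in blobs(S,g<50,30,(300,350,200,240)):
    print('scene handle',cv2.minAreaRect(k),ray(S,*cv2.minAreaRect(k)[0],60))
hsv=cv2.cvtColor(T['img'],cv2.COLOR_BGR2HSV)
for k in blobs(T,(hsv[...,0]>15)&(hsv[...,0]<40)&(hsv[...,1]>30),80,(200,310,150,240)):
    r=cv2.minAreaRect(k);print('yel',r[0],r[1],r[2],ray(T,*r[0],10).round(1))
# case rim: non-wood mask
for k in blobs(T,(hsv[...,1]<110),3000,(180,340,130,262)):
    a=cv2.minAreaRect(k);print('case',a);print([ray(T,*q,57).round() for q in cv2.boxPoints(a)])
cv2.imwrite('pics/t1.png',cv2.resize(T['img'][130:260,180:340],None,fx=5,fy=4.6,interpolation=2))
E
```

```text
handle px ((305.44195556640625, 200.49317932128906), (2.3952455520629883, 23.1929874420166), 6.709836959838867)
[array([465.,  89.,  72.]), array([529.,  84.,  72.]), array([528.,  77.,  72.]), array([465.,  83.,  72.])] [496.46575699  83.1201269   72.        ]
scene handle ((328.3969421386719, 219.76808166503906), (7.615096569061279, 24.875980377197266), 66.03751373291016) [497.95545411  86.64196047  60.        ]
yel (282.7500305175781, 188.25001525878906) (19.798988342285156, 20.50609588623047) 45.0 [538.3 152.4  10. ]
yel (238.04617309570312, 183.1307830810547) (25.179048538208008, 17.116792678833008) 7.125016689300537 [549.7 281.9  10. ]
case ((254.7838134765625, 195.40948486328125), (126.47516632080078, 98.91534423828125), 6.458815574645996)
[array([389., 403.,  57.]), array([664., 391.,  57.]), array([633.,  38.,  57.]), array([358.,  61.,  57.])]
```

View pics/t1.png

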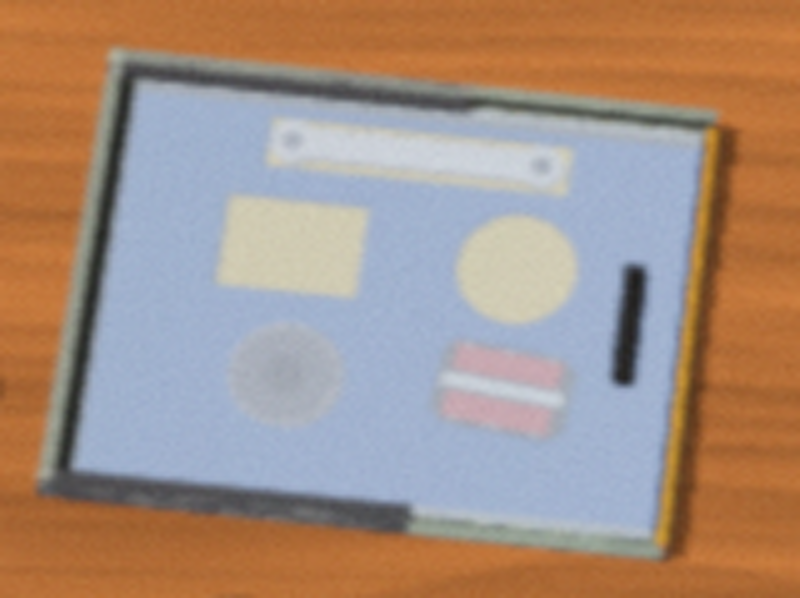

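The enlarged view gives these points at full-image scale:
- **Case corners:** (202,141.4), (323.6,154.3), (313,250.6) and (187.6,236.5).
- **Lip:** on the right.
- **Parts:** the two parts lie before each other's cut-outs, so they have to swap places.

Next I work out the case pose and the first move.

```bash
python3 - <<'E'
from h import *
T=optics.capture('top')
px=np.array([(202,141.4),(323.6,154.3),(313,250.6),(187.6,236.5)])
W=np.array([ray(T,*q,57)[:2] for q in px]); L=np.array([(137,173),(137,-173),(-137,-173),(-137,173)],float)
a=W-W.mean(0);th=np.arctan2((L[:,0]*a[:,1]-L[:,1]*a[:,0]).sum(),(L*a).sum())
R=np.array([[np.cos(th),-np.sin(th)],[np.sin(th),np.cos(th)]])
print(W.round(),'c',W.mean(0),'yaw',th,'res',(a-L@R.T).round(1).tolist())
loc=lambda p:((p[:2]-W.mean(0))@R).round(1)
for n,q,z in(('handle',(305.4,200.5),72),('scut',(282.75,188.25),10),('pcut',(238.05,183.1),10),
  ('spr',(180+286/5,130+375/4.6),34),('ped',(180+503/5,130+390/4.6),34),('spanner',(497,200),0)):
    w=ray(T,*q,z);print(n,w.round(1),loc(w))
s=ctrl.sense();from scipy.spatial.transform import Rotation as Q
m=Q.from_quat(np.roll(s['ee_rot'],-1)).as_matrix();print(s['eef_pos'],'tool y ang',np.degrees(np.arctan2(m[1,1],m[0,1])))
E
```

```text
[[658. 379.]
 [631.  37.]
 [361.  59.]
 [391. 400.]] c [510.17966663 218.65258211] yaw -0.08226054890609762 res [[-3.4, -1.2], [-1.9, 1.9], [1.9, 1.3], [3.3, -2.0]]
handle [496.4  83.2  72. ] [  -2.6 -136.1]
scut [538.3 152.4  10. ] [ 33.4 -63.7]
pcut [549.8 281.9  10. ] [34.3 66.3]
spr [465.  274.8  34. ] [-49.7  52.3]
ped [459.  153.1  34. ] [-45.7 -69.5]
spanner [ 522.2 -477.5    0. ] [  69.2 -692.8]
[ 205.27859577 -483.09451494  231.03236876] tool y ang -66.98035754688601
```

```bash
python3 -m handwheel '[[[-0.2,0.4,0.8,-0.1,-0.35],[-0.2,0.4,0.8,-0.1,-0.35],[-0.2,0.4,0.8,-0.1,-0.35],[-0.2,0.4,0.8,-0.1,-0.35],[-0.2,0.4,0.8,-0.1,-0.35],[-0.2,0.4,0.8,-0.1,-0.35],[-0.2,0.4,0.8,-0.1,-0.35],[-0.2,0.4,0.8,-0.1,-0.35],[-0.2,0.4,0.8,-0.1,-0.35],[-0.2,0.4,0.8,-0.1,-0.31]]]' 60
python3 -m handwheel '[[[-0.2,0.4,0.8,-0.1,0],[-0.2,0.4,0.8,-0.1,0],[-0.2,0.4,0.8,-0.1,0],[-0.2,0.4,0.7,-0.1,0],[-0.2,0.2,0.2,-0.1,0],[-0.2,0,0,0,0],[-0.2,0,0,0,0]]]'
python3 - <<'E'
from h import *
c=optics.capture('wrist');cv2.imwrite('pics/w1.png',c['img'])
print(proj(c,[496.5,83.2,72]),ctrl.sense()['eef_pos'],ctrl.sense()['grip_width'])
E
```

```text
time_s: 1.25
eef_pos: [405.8, -81.4, 181.3]
ee_rot: [0.0, 0.999, -0.042, 0.0]
force: [0.4, -1.3, 0.3]
grip_width: 0.598
grip_force: 0.0
time_s: 1.95
eef_pos: [494.9, 81.1, 156.1]
ee_rot: [0.0, 0.999, -0.041, -0.0]
force: [0.8, -0.4, -0.2]
grip_width: 0.6
grip_force: 0.0
[315.96977856 202.65285818] [494.93315113  80.75527622 156.41235899] 0.6020060046015471
```

View pics/w1.png

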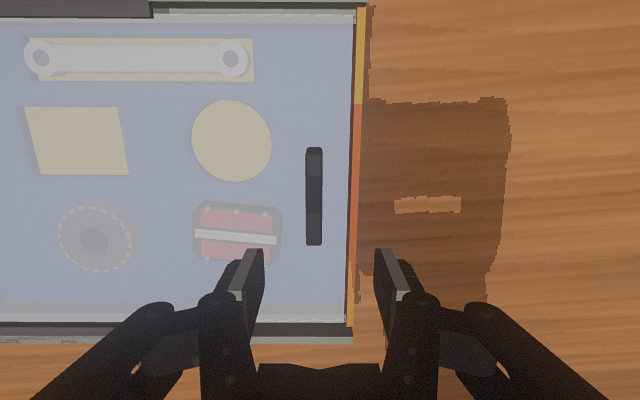

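The wrist view shows the handle's bar at u 306–322, v 147–245, parallel to the fingers. The lip is at u≈357. Next I measure the handle in this view.

```bash
python3 - <<'E'
from h import *
c=optics.capture('wrist')
for q,z in(((306,147),72),((322,147),72),((306,245),72),((322,245),72),((314,196),72),((362,8),44),((352,326),44)):print(q,ray(c,*q,z).round(1))
E
```

```text
(306, 147) [537.   86.3  72. ]
(322, 147) [536.1  75.4  72. ]
(306, 245) [463.7  93.2  72. ]
(322, 245) [462.7  81.2  72. ]
(314, 196) [501.6  83.9  72. ]
(362, 8) [624.2  40.7  44. ]
(352, 326) [366.   61.1  44. ]
```

```bash
python3 -m handwheel '[[[-0.2,0.1,0.06,-0.4,0],[-0.2,0,0,-0.5,0],[-0.2,0,0,-0.5,0],[-0.2,0,0,-0.4,0],[-0.2,0,0,-0.32,0],[-0.2,0,0,0,0],[1,0,0,0,0],[1,0,0,0,0],[1,0,0,0,0],[1,0,0,0,0]]]' 60
python3 -m handwheel '[[[1,0,0,0,0],[1,0,0,0,0],[1,0,0,0,0]]]' 60
```

```text
time_s: 3.05
eef_pos: [500.9, 84.6, 51.5]
ee_rot: [0.0, 0.999, -0.041, 0.001]
force: [-2.4, -1.7, 7.2]
grip_width: 0.126
grip_force: 59.4
time_s: 3.35
eef_pos: [500.9, 84.6, 51.5]
ee_rot: [0.0, 0.999, -0.041, 0.001]
force: [-1.8, -1.5, 5.9]
grip_width: 0.122
grip_force: 59.4
```

```bash
python3 -m handwheel '[[[1,0,0,0.05,0],[1,0,0,0.05,0],[1,0,0,0.05,0],[1,0,0,0.04,0],[1,0,0,0,0],[1,0,0,0,0]]]' 60
python3 - <<'E'
from h import *
c=optics.capture('wrist');cv2.imwrite('pics/w2.png',c['img'])
E
```

```text
time_s: 3.95
eef_pos: [500.2, 84.8, 59.7]
ee_rot: [0.0, 0.999, -0.041, -0.0]
force: [0.3, -0.2, -2.9]
grip_width: 0.127
grip_force: 58.4
```

View pics/w2.png

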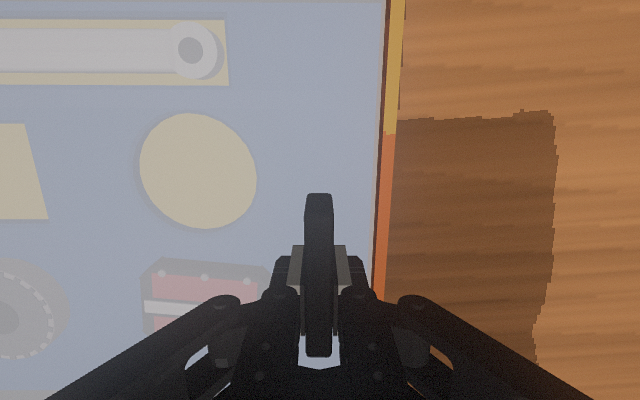

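The handle is gripped (bar at u 305–333, v 193–355). The wrist force equals the full lid weight, so the lid is off its ledges. I start the pull gently.

```bash
python3 -m handwheel '[[[1,-0.008,-0.1,0,0],[1,-0.008,-0.1,0,0],[1,-0.016,-0.2,0,0],[1,-0.016,-0.2,0,0],[1,-0.016,-0.2,0,0],[1,-0.016,-0.2,0,0],[1,0,0,0,0]]]' 60
```

```text
time_s: 4.7
eef_pos: [496.3, 33.4, 59.8]
ee_rot: [0.0, 0.999, -0.041, 0.0]
force: [0.3, 0.0, -3.4]
grip_width: 0.127
grip_force: 58.6
```

```bash
python3 -m handwheel '[[[1,-0.024,-0.3,0,0],[1,-0.032,-0.4,0,0],[1,-0.032,-0.4,0,0],[1,-0.032,-0.4,0,0],[1,-0.032,-0.4,0,0],[1,-0.032,-0.4,0,0],[1,-0.032,-0.4,0,0],[1,-0.032,-0.4,0,0],[1,-0.024,-0.3,0,0],[1,0,0,0,0]]]' 60
python3 -m handwheel '[[[1,0,0,0.2,0],[1,0,0,0.3,0],[1,0,0,0.3,0],[1,0,0,0.2,0],[1,0,0,0,0]]]'
python3 - <<'E'
from h import *
c=optics.capture('top');cv2.imwrite('pics/t2.png',c['img'][130:330,180:500])
c=optics.capture('scene');a=c['img'][100:350,200:520];b=cv2.imread('pics/t2.png');b=cv2.resize(b,(400,250));cv2.imwrite('pics/c2.png',np.hstack([cv2.resize(a,(400,312)),cv2.copyMakeBorder(b,0,62,0,0,0)]))
E
```

```text
time_s: 5.7
eef_pos: [482.8, -136.6, 59.9]
ee_rot: [0.0, 0.999, -0.042, 0.0]
force: [-0.5, 0.7, -3.0]
grip_width: 0.125
grip_force: 58.8
time_s: 6.2
eef_pos: [483.4, -134.9, 111.3]
ee_rot: [0.001, 0.999, -0.04, 0.001]
force: [0.1, 0.7, -3.4]
grip_width: 0.125
grip_force: 58.8
```

View pics/c2.png

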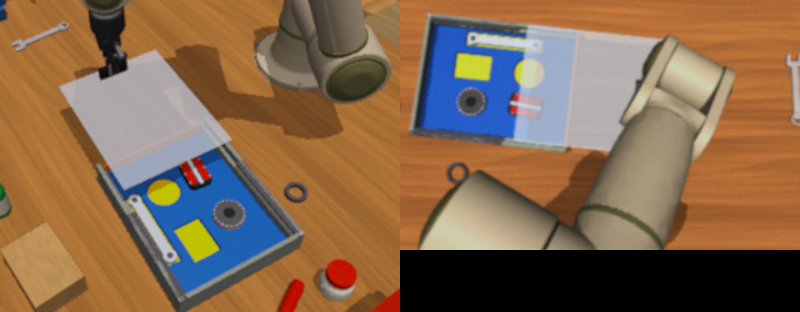

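The lid hangs level and free, with its trailing edge over the pedal and past the caps. I carry it clear and lower it.

```bash
python3 -m handwheel '[[[1,-0.02,-0.3,0,0],[1,-0.03,-0.4,0,0],[1,-0.03,-0.4,0,0],[1,-0.03,-0.4,0,0],[1,-0.03,-0.4,0,0],[1,-0.03,-0.4,0,0],[1,-0.03,-0.4,0,0],[1,-0.03,-0.4,0,0],[1,-0.02,-0.2,0,0],[1,0,0,0,0]]]' 60
python3 -m handwheel '[[[1,0,0,-0.3,0],[1,0,0,-0.4,0],[1,0,0,-0.4,0],[1,0,0,-0.3,0],[1,0,0,-0.2,0],[1,0,0,-0.15,0],[1,0,0,-0.1,0],[1,0,0,0,0],[1,0,0,0,0]]]'
```

```text
time_s: 7.3
eef_pos: [469.8, -301.4, 109.4]
ee_rot: [-0.0, 0.999, -0.041, -0.0]
force: [-1.0, 0.4, -2.0]
grip_width: 0.125
grip_force: 58.9
time_s: 8.2
eef_pos: [470.4, -300.4, 17.8]
ee_rot: [0.0, 0.999, -0.041, 0.0]
force: [0.0, 0.3, -2.2]
grip_width: 0.128
grip_force: 58.9
```

```bash
python3 -m handwheel '[[[1,0,0,-0.05,0],[1,0,0,-0.03,0],[1,0,0,0,0],[1,0,0,0,0]]]' 60
python3 -m handwheel '[[[0.7,0,0,0,0],[0.2,0,0,0,0],[-0.2,0,0,0,0],[-0.2,0,0,0,0],[-0.2,0,0,0,0],[-0.2,0,0,0.4,0],[-0.2,0,0,0.8,0],[-0.2,0,0,0.8,0],[-0.2,0,0,0.8,0],[-0.2,0,0,0.8,0]]]'
```

```text
time_s: 8.6
eef_pos: [470.3, -300.3, 13.6]
ee_rot: [0.0, 0.999, -0.041, 0.0]
force: [-0.1, 0.2, 0.4]
grip_width: 0.124
grip_force: 59.2
time_s: 9.6
eef_pos: [470.0, -300.0, 195.0]
ee_rot: [0.0, 0.999, -0.041, 0.0]
force: [-0.2, -0.3, -0.0]
grip_width: 0.601
grip_force: 0.0
```

```bash
python3 -m handwheel '[[[-0.2,-0.08,0.8,0.1,0],[-0.2,-0.08,0.8,0.1,0],[-0.2,-0.08,0.8,0.1,0],[-0.2,-0.08,0.8,0.1,0],[-0.2,-0.08,0.8,0.1,0],[-0.2,-0.08,0.8,0.1,0],[-0.2,-0.08,0.8,0.1,0],[-0.2,-0.08,0.8,0.1,0],[-0.2,-0.08,0.8,0.1,0],[-0.2,-0.08,0.8,0.1,0]]]'
python3 -m handwheel '[[[-0.2,0,0.8,0.1,0],[-0.2,0,0.8,0.1,0],[-0.2,0,0.7,0.1,0],[-0.2,0,0,0,0],[-0.2,0,0,0,0]]]'
cat > m.py <<'E'
from h import *
c=optics.capture('wrist');im=c['img'];cv2.imwrite('pics/w3.png',im)
hsv=cv2.cvtColor(im,cv2.COLOR_BGR2HSV);H,S,V=cv2.split(hsv)
th=-0.082;R=np.array([[np.cos(th),-np.sin(th)],[np.sin(th),np.cos(th)]]);C=np.array([510.2,218.6])
def rep(n,m,z,amin=600):
    m=cv2.morphologyEx(m.astype(np.uint8),cv2.MORPH_CLOSE,np.ones((9,9)))
    for k in cv2.findContours(m,cv2.RETR_EXTERNAL,cv2.CHAIN_APPROX_NONE)[0]:
        if cv2.contourArea(k)<amin: continue
        P=np.array([ray(c,*q[0],z)[:2] for q in k],np.float32)
        r=cv2.minAreaRect(P);print(n,'px',k[:,0].mean(0).round(),'w',np.round(r[0],1),'size',np.round(r[1],1),'ang',round(r[2],1),'case',((np.array(r[0])-C)@R).round(1))
y=(H>20)&(H<38)&(S>100)
rep('yellow',y,20)
rep('red',((H<8)|(H>172))&(S>120)&(V>60),34)
blue=(H>100)&(H<130)&(S>120)
print(ctrl.sense()['eef_pos'].round(1) if hasattr(ctrl.sense()['eef_pos'],'round') else ctrl.sense()['eef_pos'])
E
python3 m.py
```

```text
time_s: 10.6
eef_pos: [429.7, 101.4, 243.7]
ee_rot: [-0.0, 0.999, -0.041, 0.0]
force: [1.5, -0.5, -0.5]
grip_width: 0.6
grip_force: 0.0
time_s: 11.1
eef_pos: [430.0, 215.1, 258.1]
ee_rot: [0.0, 0.999, -0.04, -0.0]
force: [-0.2, -0.4, 0.1]
grip_width: 0.6
grip_force: 0.0
yellow px [248.  56.] w [548.4 281.1] size [79.3 55.8] ang 85.4 case [33.  65.4]
yellow px [369.  58.] w [537.5 153.7] size [67.1 66.7] ang 85.4 case [ 32.5 -62.5]
yellow px [309.   2.] w [594.4 212.5] size [171.4   4.5] ang 85.4 case [84.4  0.8]
red px [ 67. 222.] w [385.2 517.4] size [56.4 69. ] ang 27.7 case [-149.   287.6]
red px [ 10. 220.] w [384.3 575.4] size [ 44.5 178.5] ang 69.4 case [-154.7  345.3]
red px [369. 147.] w [445.6 158.2] size [60.4 16.3] ang 79.1 case [-59.5 -65.4]
red px [373. 120.] w [474.1 153. ] size [60.4 16.1] ang 79.5 case [-30.6 -68.4]
red px [ 83. 127.] w [490.5 466.2] size [95.1 29. ] ang 24.7 case [-39.9 245.2]
[430.1 214.4 258.1]
```

View pics/w3.png

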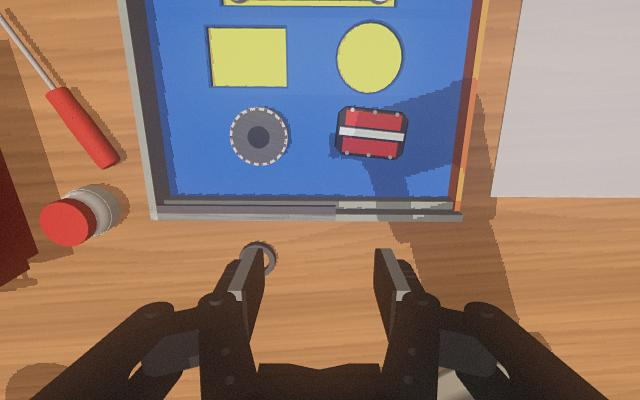

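The open case is in view:
- **Pedal cut-out:** (248,56)
- **Sprocket cut-out:** (369,58)
- **Sprocket:** (259,136)
- **Pedal:** (371,133), turned about -6° relative to the case
- **Lid:** lying on the right, handle hidden from here

The sprocket goes first, gripped lightly and slid between the pedal and the pedal cut-out.

```bash
cat >> m.py <<'E'
nb=~blue; M=np.zeros(H.shape,bool);M[102:170,222:296]=nb[102:170,222:296]&((S<90)|(V<110))[102:170,222:296]
rep('spr',M,30)
e=np.array(ctrl.sense()['eef_pos'])
for n,l in(('spr way1',(0,22)),('w2',(14,0)),('w3',(32.5,-30)),('S',(32.5,-62.5)),('pedal',(-45,-66.9)),('P side',(-45,65.4)),('P',(33,65.4))):print(n,(C+R@np.array(l)).round(1))
E
python3 m.py | grep -v red
```

```text
yellow px [247.  57.] w [548.  281.3] size [79.3 55.9] ang 84.9 case [32.6 65.6]
yellow px [368.  57.] w [537.3 153.4] size [67.1 66.4] ang 40.5 case [ 32.4 -62.8]
yellow px [308.   2.] w [594.5 212.7] size [171.4   4.5] ang 85.4 case [84.5  1. ]
[430.2 214.1 258.1]
spr px [258. 136.] w [466.  279.1] size [64.5 63.4] ang 85.4 case [-49.   56.7]
spr way1 [512.  240.5]
w2 [524.2 217.5]
w3 [540.1 186. ]
S [537.5 153.6]
pedal [459.9 155.6]
P side [470.7 287.5]
P [548.4 281.1]
```

```bash
python3 -m handwheel '[[[-0.9,0.18,0.3,-0.5,0],[-0.9,0.18,0.3,-0.7,0],[-0.9,0.18,0.3,-0.8,0],[-0.9,0.18,0.39,-0.8,0],[-0.9,0,0,-0.8,0],[-0.9,0,0,-0.4,0],[-0.9,0,0,-0.2,0],[-0.9,0,0,0,0]]]' 20
python3 -m handwheel '[[[-0.9,0,0,-0.3,0],[-0.9,0,0,-0.25,0],[-0.9,0,0,-0.1,0],[-0.9,0,0,0,0]]]'
python3 - <<'E'
from h import *
c=optics.capture('wrist');cv2.imwrite('pics/w4.png',c['img'])
E
```

```text
time_s: 12.0
eef_pos: [466.1, 278.4, 47.7]
ee_rot: [0.0, 0.999, -0.041, -0.001]
force: [-0.2, -0.4, 0.6]
grip_width: 0.951
grip_force: 0.0
time_s: 12.4
eef_pos: [466.2, 279.2, 15.7]
ee_rot: [0.0, 0.999, -0.041, -0.0]
force: [0.0, 0.2, -0.1]
grip_width: 0.949
grip_force: 0.0
```

View pics/w4.png

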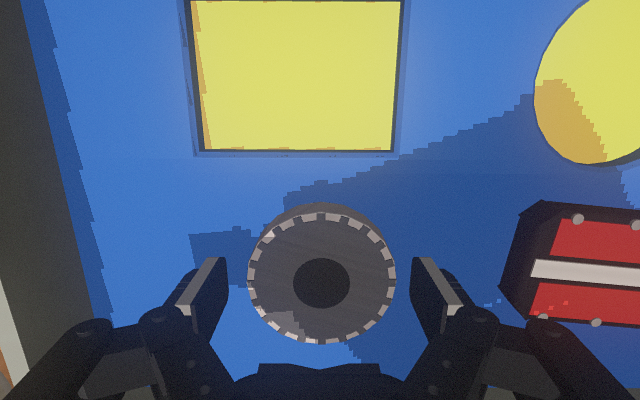

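The sprocket (321,283) is centred between the pads. I close gently.

```bash
python3 -m handwheel '[[[-0.6,0,0,0,0],[-0.4,0,0,0,0],[-0.2,0,0,0,0],[0,0,0,0,0],[0,0,0,0,0],[0,0,0,0,0],[0,0,0,0,0]]]' 20
```

```text
time_s: 13.15
eef_pos: [466.6, 279.4, 16.6]
ee_rot: [-0.0, 0.999, -0.041, 0.001]
force: [-1.1, -1.7, 6.0]
grip_width: 0.741
grip_force: 21.4
```

```bash
python3 -m handwheel '[[[0,0,0,0.015,0],[0,0.18,-0.15,0,0],[0,0.18,-0.15,0,0],[0,0.18,-0.15,0,0],[0,0.18,-0.16,0,0],[0,0.18,-0.16,0,0],[0,0.08,-0.15,0,0],[0,0.08,-0.15,0,0],[0,0.08,-0.16,0,0],[0,0,0,0,0]]]' 20
python3 -m handwheel '[[[0,0.08,-0.16,0,0],[0,0.08,-0.16,0,0],[0,0.08,-0.16,0,0],[0,0.08,-0.16,0,0],[0,-0.01,-0.16,0,0],[0,-0.01,-0.16,0,0],[0,-0.01,-0.16,0,0],[0,-0.01,-0.16,0,0],[0,0,0,0,0],[0,0,0,0,0]]]' 20
python3 - <<'E'
from h import *
c=optics.capture('wrist');cv2.imwrite('pics/w5.png',c['img'])
E
```

```text
time_s: 14.15
eef_pos: [524.0, 216.5, 16.7]
ee_rot: [0.0, 0.999, -0.041, 0.0]
force: [2.3, -2.9, 3.6]
grip_width: 0.738
grip_force: 22.7
time_s: 15.15
eef_pos: [536.7, 153.4, 16.0]
ee_rot: [0.0, 0.999, -0.041, -0.001]
force: [0.7, 0.1, -1.3]
grip_width: 0.735
grip_force: 22.3
```

View pics/w5.png

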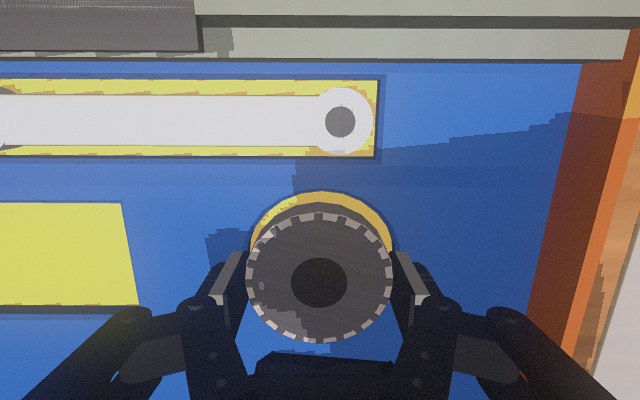

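The sprocket (320,283) is over its hole, with an even yellow crescent behind it. I release it.

```bash
python3 -m handwheel '[[[-0.55,0,0,0,0],[-0.7,0,0,0,0],[-0.9,0,0,0,0],[-0.9,0,0,0,0],[-0.9,0,0,0,0],[-0.9,0,0,0,0]]]' 20
python3 - <<'E'
from h import *
c=optics.capture('wrist');im=c['img'];cv2.imwrite('pics/w6.png',im)
H,S,V=cv2.split(cv2.cvtColor(im,cv2.COLOR_BGR2HSV))
w=np.zeros(H.shape,np.uint8);g=(S<60)&(V>110);w[180:360,235:405]=g[180:360,235:405]
k=cv2.findNonZero(w)
(u,v),a=cv2.minEnclosingCircle(k)
print(u,v,a)
for z in(24,34):
  p=ray(c,u,v,z);q=ray(c,u+a,v,z);print(z,p,np.linalg.norm(p-q)*2)
E
```

```text
time_s: 15.8
eef_pos: [537.2, 153.8, 16.6]
ee_rot: [0.0, 0.999, -0.041, 0.0]
force: [0.6, 0.2, 0.9]
grip_width: 0.952
grip_force: 0.0
319.0 256.5 73.5884780883789
24 [543.05267227 153.5526752   24.        ] 66.92684643181921
34 [548.2119433  153.14435045  34.        ] 62.04346119062699
```

View pics/w6.png

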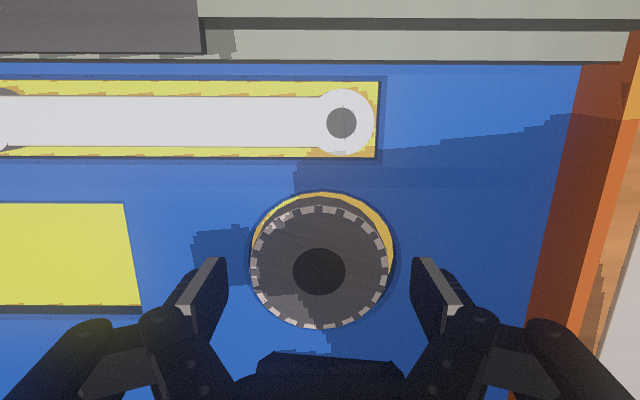

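The sprocket has dropped: its top is now at (319,270) and 138 px wide, down from 147. I check that against projection.

```bash
python3 - <<'E'
from h import *
c=optics.capture('wrist')
for z in(34,24,26,28):
  p=[proj(c,[537.2+dx,153.6+dy,z]) for dx,dy in((0,0),(32,0),(-32,0),(0,32),(0,-32))];print(z,np.round(p,1).tolist())
for r,z in((33,20),(37,20)): print('rim',np.round([proj(c,[537.4+r,153.5,20]),proj(c,[537.4-r,153.5,20])],1).tolist())
im=c['img'];H,S,V=cv2.split(cv2.cvtColor(im,cv2.COLOR_BGR2HSV))
print('col319',[(v,im[v,319].tolist()) for v in list(range(188,214,2))+list(range(320,344,2))])
E
```

```text
34 [[320.0, 279.5], [313.6, 209.8], [325.5, 340.6], [246.5, 284.8], [394.3, 274.2]]
24 [[319.9, 267.9], [314.0, 202.0], [325.1, 326.1], [250.9, 272.9], [389.6, 262.9]]
26 [[319.9, 270.1], [313.9, 203.5], [325.2, 328.9], [250.1, 275.2], [390.5, 265.0]]
28 [[319.9, 272.4], [313.9, 205.0], [325.3, 331.7], [249.2, 277.5], [391.4, 267.2]]
rim [[314.1, 196.6], [325.3, 322.1]]
rim [[313.3, 187.9], [325.9, 328.8]]
col319 [(188, [146, 95, 72]), (190, [120, 76, 58]), (192, [93, 153, 176]), (194, [94, 169, 201]), (196, [87, 101, 113]), (198, [92, 88, 94]), (200, [92, 89, 93]), (202, [88, 85, 92]), (204, [96, 97, 102]), (206, [83, 78, 79]), (208, [85, 80, 82]), (210, [81, 78, 79]), (212, [83, 79, 77]), (320, [75, 67, 70]), (322, [75, 67, 69]), (324, [79, 70, 72]), (326, [79, 72, 75]), (328, [75, 67, 71]), (330, [173, 99, 55]), (332, [187, 112, 59]), (334, [186, 111, 63]), (336, [188, 112, 63]), (338, [189, 113, 65]), (340, [188, 112, 62]), (342, [187, 110, 62])]
```

The sprocket is home: the expected width at z 24 is 138.7 px. Next is the pedal.

```bash
python3 -m handwheel '[[[-1,0,0,0.3,0],[-1,0,0,0.6,0],[-1,0,0,0.7,0],[-1,-0.3,0,0.2,-0.25],[-1,-0.5,0.02,0,-0.25],[-1,-0.5,0.02,0,-0.25],[-1,-0.25,0,0,0],[-1,0,0,0,0],[-1,0,0,0,0]]]' 20
python3 m.py | grep red
```

```text
time_s: 16.8
eef_pos: [460.4, 155.8, 106.8]
ee_rot: [-0.0, 0.996, -0.093, 0.0]
force: [1.1, 0.8, 0.1]
grip_width: 0.997
grip_force: 0.0
red px [319. 230.] w [445.2 158.8] size [60.8 16. ] ang 79.4 case [-59.9 -64.9]
red px [319. 191.] w [473.9 153.4] size [60.6 16.2] ang 79.4 case [-30.8 -67.9]
red px [461. 192.] w [448.1  59.7] size [  9.3 125.9] ang 85.0 case [ -48.9 -163.5]
```

```bash
python3 -m handwheel '[[[-1,-0.015,0.01,-0.4,0],[-1,0,0,-0.5,0],[-1,0,0,-0.4,0],[-1,0,0,-0.25,0],[-1,0,0,-0.2,0],[-1,0,0,-0.12,0],[-1,0,0,0,0]]]' 20
```

```text
time_s: 17.55
eef_pos: [459.0, 156.3, 12.7]
ee_rot: [0.0, 0.996, -0.093, -0.0]
force: [0.3, 0.2, 0.6]
grip_width: 0.998
grip_force: 0.0
```

```bash
python3 -m handwheel '[[[-0.85,0,0,0,0],[-0.7,0,0,0,0],[-0.5,0,0,0,0],[-0.3,0,0,0,0],[-0.3,0,0,0,0],[-0.3,0,0,0,0]]]' 20
```

```text
time_s: 18.15
eef_pos: [459.5, 156.4, 13.8]
ee_rot: [-0.0, 0.996, -0.093, 0.001]
force: [-1.3, -0.2, 6.9]
grip_width: 0.884
grip_force: 24.9
```

```bash
python3 -m handwheel '[[[-0.3,0,0,0.015,0],[-0.3,0.02,0.2,0,0],[-0.3,0.03,0.3,0,0],[-0.3,0.03,0.35,0,0],[-0.3,0.03,0.35,0,0.15],[-0.3,0.03,0.4,0,0.2],[-0.3,0.03,0.4,0,0.2],[-0.3,0.03,0.35,0,0.2],[-0.3,0.02,0.27,0,0],[-0.3,0,0,0,0]]]' 20
python3 -m handwheel '[[[-0.3,0.15,-0.01,0,0],[-0.3,0.25,-0.02,0,0],[-0.3,0.25,-0.02,0,0],[-0.3,0.25,-0.02,0,0],[-0.3,0.25,-0.02,0,0],[-0.3,0.25,-0.02,0,0],[-0.3,0.15,-0.01,0,0],[-0.3,0,0,0,0],[-0.3,0,0,0,0]]]' 20
```

```text
time_s: 19.15
eef_pos: [469.9, 289.0, 13.9]
ee_rot: [-0.0, 0.999, -0.04, 0.0]
force: [0.4, 1.5, 1.2]
grip_width: 0.882
grip_force: 24.8
time_s: 20.05
eef_pos: [546.9, 281.0, 13.3]
ee_rot: [0.0, 0.999, -0.041, -0.001]
force: [-1.0, 0.8, -1.3]
grip_width: 0.884
grip_force: 24.5
```

```bash
python3 -m handwheel '[[[-0.3,0.025,0,0,0],[-0.3,0,0,0,0],[-0.85,0,0,0,0],[-1,0,0,0,0],[-1,0,0,0,0],[-1,0,0,0,0],[-1,0,0,0.2,0],[-1,0,0,0.6,0],[-1,0,0,0.6,0],[-1,0,0,0,0]]]' 20
python3 -m handwheel '[[[-1,-0.3,-0.4,0.4,0],[-1,-0.3,-0.4,0.4,0],[-1,-0.3,-0.4,0.4,0],[-1,-0.4,-0.2,0.4,0],[-1,-0.4,0,0.4,0],[-1,-0.4,0,0,0],[-1,0,0,0,0],[-1,0,0,0,0]]]'
python3 m.py|grep -v yellow; python3 - <<'E'
from h import *
a=cv2.imread('pics/w3.png')
c=optics.capture('top');b=c['img'][120:340,180:540]
cv2.imwrite('pics/f.png',np.hstack([a[:240,100:540],cv2.resize(b,(360,240))]))
s=[ (ray(c,0,0,0))]
E
```

```text
time_s: 21.05
eef_pos: [550.8, 282.0, 88.8]
ee_rot: [-0.001, 0.999, -0.041, 0.004]
force: [-0.2, -0.3, -0.3]
grip_width: 1.001
grip_force: 0.0
time_s: 21.85
eef_pos: [444.0, 211.3, 183.8]
ee_rot: [-0.0, 0.999, -0.041, 0.0]
force: [0.1, 0.3, -1.3]
grip_width: 1.0
grip_force: 0.0
red px [ 18. 267.] w [376.6 511. ] size [44.  69.8] ang 69.4 case [-157.1  280.5]
red px [487. 178.] w [427.8  61.1] size [ 11.3 129. ] ang 85.1 case [ -69.2 -163.7]
red px [ 33. 152.] w [489.8 463.1] size [90.3 33. ] ang 27.0 case [-40.3 242. ]
red px [227.  83.] w [534.6 281. ] size [58.6 15.7] ang 85.4 case [19.2 64.2]
red px [224.  46.] w [562.7 278.8] size [58.5 14.8] ang 85.4 case [47.4 64.3]
[444.3 211.3 183.6]
spr way1 [512.  240.5]
w2 [524.2 217.5]
w3 [540.1 186. ]
S [537.5 153.6]
pedal [459.9 155.6]
P side [470.7 287.5]
P [548.4 281.1]
```

View pics/f.png

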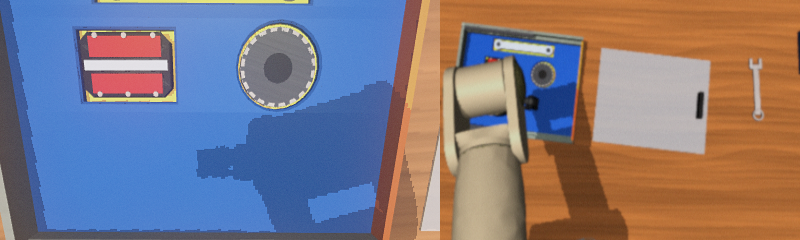

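Both parts sit in their cut-outs with yellow margins around them: the pedal at (127,65), the sprocket at (278,66). The pedal's shrunken image matches about a 10 mm drop. The lid lies flat, handle up, clear of the case and the spanner, and the gripper is free. I hand the job in.

```bash
python3 -c "
from rig import ctrl;print(ctrl.finish_job())"
```

```text
the job is handed in; nothing more can be done
None
```

The job is handed in (no verdict came back): the lid lies flat, handle up, on the bench, and by the last images the sprocket and pedal are home in their own cut-outs, the crank arm is still in its cut-out, the other items were not approached, and the gripper holds nothing.

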